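# Put the handhelds and the battery on charge

### The job

End of shift: put the battery pack, the two-way radio, the torch and the lantern on charge, each standing upright and fully down in the charger shaped for it, the pack and the radio with their front the same way as the front of their charger. Lower them in gently, do not let them drop, and leave the mug where it stands.

Things in the scene. Friction and masses are not known exactly. Their poses are not given: they have to be found in the camera images.
- battery_pack: Garden-tool battery, dark grey block with a black band, 56 mm deep (x), 86 wide (y), 92 tall, 0.5 kg, standing on its foot. Front (-x): four charge lights near the top; at the start it faces the robot to 0.5 rad. Origin: on the underside at its contacts, 15 mm behind the middle (the block's vertical axis is at x = -15 mm, y = 0). z up. Grip it near the top across its 56 mm depth.
- radio: Two-way radio, black block 34 mm deep (x), 58 wide (y), 118 tall, 0.24 kg. On top a stub aerial (13 mm thick, 22 tall, at y = +18) and a knob (11 tall, at y = -16). Front (-x): display and speaker slots; faces the robot to 0.6 rad at the start. Origin: on the underside at its contacts, 15 mm behind the middle (block's axis at x = -15 mm, y = 0). z up. Grip across its depth, near the block's top.
- torch: Torch (flashlight) standing on its flat tail, lens up: grey metal, barrel 38 mm diameter, head 48 mm diameter from 105 mm height to its top at 140 mm, 0.3 kg. Origin: centre of the tail's underside, z up along the barrel. Round: any yaw will do.
- lantern: Small round LED lantern, 92 mm tall, 0.22 kg: dark base with a cone-shaped underside (34 mm flat foot, 60 mm diameter at 14 mm height, then straight to 24 mm), white lamp glass 53 mm, dark cap 56 mm diameter from 60 mm height to the top (bevelled above 88 mm). Origin: centre of the foot's underside, z up. Round: any yaw will do.
- pack_charger: Fixed mid-grey housing 98 mm deep (x), 128 wide (y), 50 tall with the larger rectangular pocket, 64 deep by 94 wide, floor 14 mm above the bench, mouth sloped at 45 degrees over the top 12 mm. Front (-x): two status lenses; cord bush at the back. Origin: on the bench under its contacts, 15 mm behind the pocket's middle. A seated pack has its origin 14 mm above this one and the same yaw.
- radio_charger: Fixed, like the pack charger, smaller: housing 76 mm deep (x), 100 wide (y), 50 tall, rectangular pocket 42 deep by 66 wide, floor 14 mm above the bench, mouth sloped at 45 degrees over the top 12 mm. Front (-x): two status lenses; cord bush at the back. Origin: on the bench under its contacts, 15 mm behind the pocket's middle. A seated radio has its origin 14 mm above this one and the same yaw.
- torch_charger: Charger of the torch, fixed: flat mid-grey base 96 by 86 by 14 mm with an upright round sleeve, 46 mm inside diameter, its mouth flared over the top 14 mm to about 67 mm; sleeve floor 14 mm and sleeve top 60 mm above the bench. Origin: at bench height on the sleeve's axis; a seated torch has its origin 14 mm above this one.
- lantern_dock: Charging dock of the lantern, fixed: low mid-grey disc, 100 mm diameter, with a shallow cone-shaped dish: flat floor of 41 mm diameter 12 mm above the bench, widening to about 75 mm at the rim 30 mm above the bench. The lantern's cone centres itself in it. Origin: at bench height on the dish's axis; a seated lantern has its origin 12 mm above this one.
- mug: White mug, 72 mm diameter, 92 mm tall, handle pointing away from the robot, standing among the things to be charged; it stays where it is. Origin: centre of its underside, z up.
There are look-alikes about, which are no part of the job. What is shaped like the lantern but red or yellow is not meant.

How it is judged:
At the end, for the whole second after the job is handed in: Each thing in its own charger: origins within 9 mm sideways, its foot within 6 mm of the pocket floor, upright to 0.12 rad, at rest; pack and radio turned like their charger to 0.2 rad, front to front (reversed, the origin is 30 mm off). Mug upright, within 30 mm of where it stood (horizontal distance between battery_pack and pack_charger below 0.009 m and height (world z) of each of battery_pack, radio, torch below 0.02 m and angle between each of battery_pack, radio, torch, lantern's own z axis and vertical below 0.12 rad and linear speed of each of battery_pack, radio, torch, lantern below 0.02 m/s and angle between the x axis of battery_pack and the x axis of pack_charger, either way round below 0.2 rad and horizontal distance between radio and radio_charger below 0.009 m and angle between the x axis of radio and the x axis of radio_charger, either way round below 0.2 rad and horizontal distance between torch and torch_charger below 0.009 m and horizontal distance between lantern and lantern_dock below 0.009 m and height (world z) of lantern below 0.018 m and distance of mug from where it was at the start of the episode below 0.03 m and angle between mug's own z axis and vertical below 0.2 rad); the robot touches nothing.
It fails at once if a thing is dropped into its charger (faster than 0.6 m/s, a free fall of about 2 cm) instead of being lowered ((horizontal distance between battery_pack and pack_charger below 0.03 m and height (world z) of battery_pack below 0.045 m and linear speed of battery_pack above 0.6 m/s) or (horizontal distance between radio and radio_charger below 0.03 m and height (world z) of radio below 0.045 m and linear speed of radio above 0.6 m/s) or (horizontal distance between torch and torch_charger below 0.03 m and height (world z) of torch below 0.045 m and linear speed of torch above 0.6 m/s) or (horizontal distance between lantern and lantern_dock below 0.03 m and height (world z) of lantern below 0.045 m and linear speed of lantern above 0.6 m/s)).
It fails at once if the mug is pushed more than 30 mm or tipped (distance of mug from where it was at the start of the episode above 0.03 m or angle between mug's own z axis and vertical above 0.4 rad).
It also fails if it takes over 115 s, if anything falls off the work surface, if the arm or the gripper's body presses on something with over 40 N, if the wrist force passes 120 N, or if a joint passes its speed limit or range.

### The arm

A 6-joint arm with a two-finger parallel gripper is mounted at the origin on the work surface. World frame = base frame: x ahead of the robot, y to its left, z up, the work surface at z = 0. Lengths are in m, angles in rad, forces in N, time in s.
With the tool pointing down it reaches from about 0.275 to 0.825 m from the base axis. Payload 4.9 kg.
Tool frame: the origin (TCP) lies at the very end of the fingers, on their centre line; the grasp point (between the pads) lies 19 mm behind it; y points along the fingers, x is the direction in which the jaws open and shut, and the axes are right-handed (so a half turn about y gives the same grasp; the last joint's range is limited). The gripper opens to 85 mm and grips with 20 to 120 N. Pads are 22 mm wide; open, the fingers measure 114 mm over their backs; the gripper's body (76 mm by 85 mm) begins 54 mm behind the grasp point. The pads swing forward as they close: fully open they stand 13 mm farther back than shut.
Start: joints at [0.968, 0.326, -0.193, 1.052, 0, 1.437], TCP at [0.248, 0.491, 0.231] pointing down, gripper open.
Joint ranges: [-2.65, 2.65], [-0.97, 1.79], [-1.3, 1.35], [-1.93, 2.1], [-1.47, 1.37], [-3.14, 3.14]. Speed limits (rad/s): [2.57, 2.57, 3.14, 3.14, 3.14, 3.14].

### API

Orientations are given as a unit quaternion [x, y, z, w].
In Python, from workcell import state, camera, camera_model, ticket gives the robot as it stands. The module is installed in compiled form; this text tells all that it offers.
- The arm moves only by the tool move_arm, never from a script. Its argument "rows" is a list of rows, each an object of numbers: "x", "y", "z": the shift along the tool's x, y, z in cm; "yaw": the turn about the tool's y in degrees; "hand": the finger opening in cm, from 0 to 8.54. A call has 1 to 10 rows; each row is the pose to reach, as a shift and turn from the pose measured when the call began, along the tool's axes at that moment; what a row does not reach only later rows make up. A row lasts 1/12 s, in which the tool goes at most 41.7 mm and 7.16 degrees, less where a joint would pass 70% of its speed; a pose out of reach is approached as far as the arm can. A call with a gripper value outside its range is refused whole. The fingers move at their own pace and stop on an object; "newtons" is the grip in N (left out, the last holds). Time passes only in rows, so rows that repeat a pose let the fingers close. It gives the time, the measured TCP pose, the force and the opening at its end, in the units of the state.
- state(): the state, without advancing time (a new reading comes with each control period).
- camera(name): name is "scene" or "top" or "wrist"; returns the picture (480x640x3 uint8, blue, green, red); there is no depth.
- camera_model(name): a dict with "vertical_fov" (degrees; the focal length in pixels is half the picture's height over the tangent of half this angle, whatever the lens; pixels are square), "cx", "cy" (the principal point, pixels), "T" (4x4, takes a point from camera to world coordinates). Camera axes: x right, y down, z forward; pixel columns grow to the right and rows downward; lengths in m; the calibration is good to about 2 mm. A picture is of the moment at which its call begins: read the wrist's pose just before it. camera_model takes no time and is no camera call; for the wrist camera it gives the pose at the moment of the call.
- ticket.job_done(): hands the job in, once; it reports no verdict.
The state is a dict: "time": time; "joints": joint angles; "joint_vel": joint speeds; "joint_efforts": joint torques, N m; "eef_pos": TCP position; "tool_rot": TCP orientation; "wrist_force": force on the tool from outside, world axes, zero at the start; "torque": the same for the moment, N m; "opening": finger opening in m.
Only numpy, scipy, OpenCV 4.12 (cv2) and the standard library are available. Lean on these libraries where they do the work, as an engineer would, in place of code of your own. Each camera call takes 0.05 s, during which the arm holds its last target. There are 200 camera calls.

## Working session

There is one attempt and no reset: what is moved stays moved. The work goes in short steps, Python scripts to look and compute and a tool call to move; the robot and the scene stay as the last step left them, time stands still between calls to the robot, and variables do not carry over. Pictures are saved under pics/ and viewed, about 12 in all and at most 16, crops included, and the job is handed in when it is done.

Besides the shell and the picture viewer there is one more tool, called as name(argument=value, ...), one argument or row to a line, values as JSON. move_arm: Moves the arm, as the interface text tells. Its arguments: {"type":"object","properties":{"rows":{"type":"array"},"newtons":{"type":"number"}},"required":["rows"]}

```bash
mkdir -p pics; python3 - <<'E'
from workcell import *
import cv2,numpy as np
np.set_printoptions(precision=4,suppress=True)
for n in("scene","top"):
    m=camera_model(n);print(n,m["vertical_fov"],m["cx"],m["cy"],np.array(m["T"]))
    cv2.imwrite(f"pics/{n}0.png",camera(n))
print(camera_model("wrist"));s=state();print(s)
E
```

```text
scene 57.77031640046963 320.79473762259 236.83299067345283 [[-0.1313  0.5454 -0.8279  1.4082]
 [ 0.9912  0.084  -0.1018  0.0995]
 [ 0.0141 -0.834  -0.5516  0.6192]
 [ 0.      0.      0.      1.    ]]
top 49.07061232585411 319.9750149997625 239.74834772324874 [[-0.1429 -0.9686  0.2034  0.3364]
 [-0.9897  0.1401 -0.0282  0.0041]
 [-0.0012 -0.2053 -0.9787  1.0997]
 [ 0.      0.      0.      1.    ]]
{'vertical_fov': 62.768564150676056, 'cx': 324.0831732544987, 'cy': 239.25911780416592, 'T': array([[ 0.4521,  0.8515,  0.2655,  0.1807],
       [ 0.892 , -0.4314, -0.1353,  0.5255],
       [-0.0006,  0.298 , -0.9546,  0.3734],
       [ 0.    ,  0.    ,  0.    ,  1.    ]])}
{'time': 0.1, 'joints': array([ 0.9678,  0.3269, -0.1934,  1.052 , -0.    ,  1.4366]), 'joint_vel': array([ 0.0018, -0.0026,  0.0015, -0.0006, -0.0011,  0.0005]), 'joint_efforts': array([  0.0004, -44.4239,  26.3038,   0.0079,  -0.0001,   0.    ]), 'eef_pos': array([0.2482, 0.4902, 0.2306]), 'tool_rot': array([ 0.6027,  0.3697, -0.3707, -0.6022]), 'wrist_force': array([-0.3335, -0.329 , -0.7091]), 'torque': array([-0.0746,  0.0041,  0.029 ]), 'opening': 0.08543714684728429}
```

View pics/top0.png

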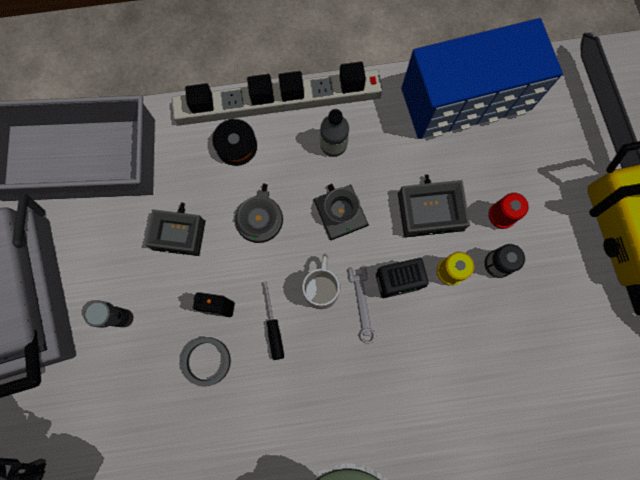

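View pics/scene0.png

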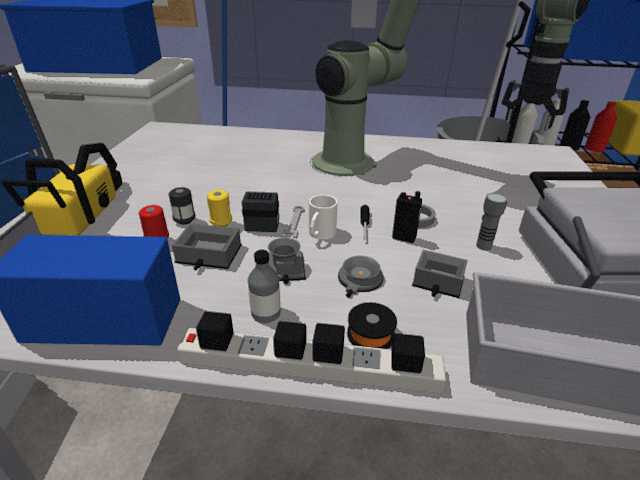

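```bash
cat > h.py <<'E'
from workcell import *
import cv2,numpy as np
np.set_printoptions(precision=4,suppress=True)
def ray(m,uv,z):
    f=240/np.tan(np.radians(m["vertical_fov"])/2);T=np.array(m["T"])
    d=T[:3,:3]@np.array([(uv[0]-m["cx"])/f,(uv[1]-m["cy"])/f,1]);o=T[:3,3]
    return (o+d*(z-o[2])/d[2])[:2]
def proj(m,p):
    f=240/np.tan(np.radians(m["vertical_fov"])/2);T=np.array(m["T"])
    c=T[:3,:3].T@(np.asarray(p)-T[:3,3]);return np.array([m["cx"]+f*c[0]/c[2],m["cy"]+f*c[1]/c[2]])
def crop(im,x,y,w,h,k,name,g=0.6):
    c=cv2.resize(im[y:y+h,x:x+w],None,fx=k,fy=k,interpolation=cv2.INTER_CUBIC)
    c=(255*(c/255.)**g).astype(np.uint8)
    for i in range(0,w,20):cv2.putText(c,str(x+i),(i*k,8),0,.3,(0,255,255));cv2.line(c,(i*k,10),(i*k,14),(0,255,255))
    for i in range(0,h,20):cv2.putText(c,str(y+i),(0,i*k+4),0,.3,(0,255,255));cv2.line(c,(22,i*k),(26,i*k),(0,255,255))
    cv2.imwrite("pics/"+name,c)
E
python3 - <<'E'
from h import *
im=cv2.imread("pics/top0.png")
crop(im,75,170,240,180,3,"tl.png");crop(im,300,165,240,145,3,"tr.png")
E
```

```text
(no output)
```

View pics/tl.png

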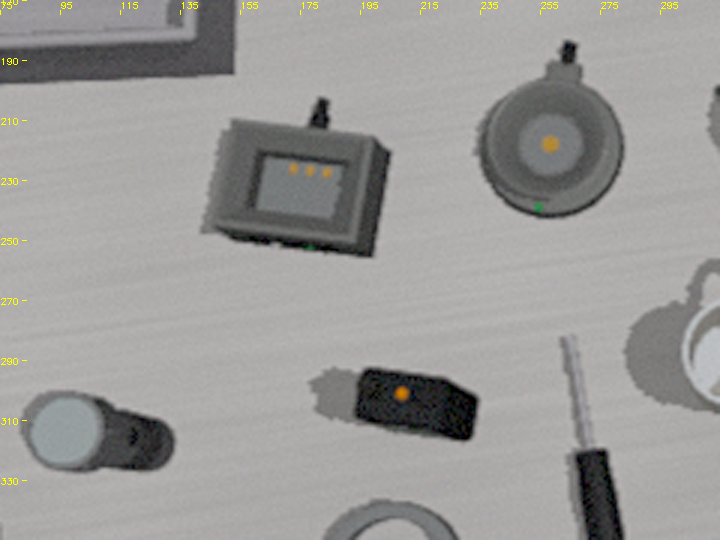

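View pics/tr.png

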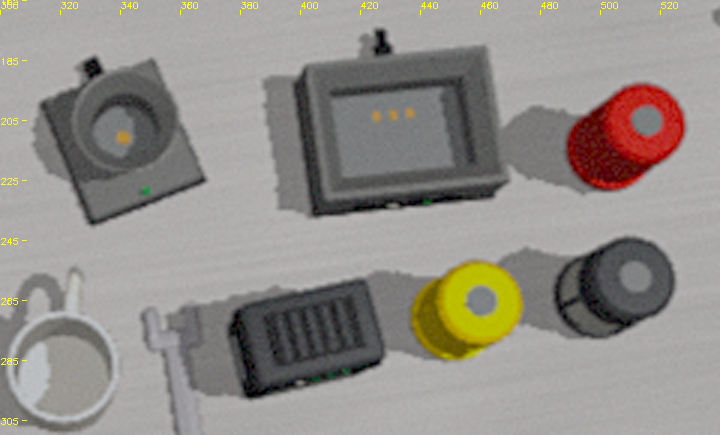

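```bash
python3 - <<'E'
from h import *
m=camera_model("top")
L=lambda p:(75+p[0]/3,170+p[1]/3)
R=lambda p:(300+p[0]/3,165+p[1]/3)
def quad(n,f,ps,z):
    P=np.array([ray(m,f(p),z) for p in ps]);print(n,"c",P.mean(0),"sides",[round(np.linalg.norm(P[i]-P[i-1]),4) for i in(1,2,3,0)],
     "yaws",[round(np.arctan2(*(P[i]-P[i-1])[::-1]),3) for i in(1,2,3,0)])
quad("radioch",L,[(233,120),(373,137),(357,248),(215,230)],.05)
quad("packch",R,[(305,67),(485,46),(505,181),(325,197)],.05)
quad("packch floor",R,[(333,98),(444,88),(458,166),(345,178)],.014)
quad("pack",R,[(236,316),(370,280),(384,348),(252,380)],.092)
quad("radio",L,[(362,368),(445,378),(440,437),(355,418)],.118)
for n,f,p,z in[("aerial",L,(402,393),.14),("dockfloor",L,(550.5,145),.012),("dockrim",L,(554,146),.03),("torchch",R,(125.5,120),.06),("lantern",R,(628,280),.088),("lantop",R,(636,276),.092),("torch",L,(66,431),.14),("mug",R,(64,370),.092)]:print(n,ray(m,f(p),z))
s=state()
from scipy.spatial.transform import Rotation as Ro
print(Ro.from_quat(s["tool_rot"]).as_matrix())
T=camera_model("wrist")["T"]
E
```

```text
radioch c [0.6155 0.2688] sides [np.float64(0.0977), np.float64(0.0778), np.float64(0.0978), np.float64(0.0775)] yaws [np.float64(-1.838), np.float64(2.906), np.float64(1.3), np.float64(-0.236)]
packch c [ 0.5917 -0.2718] sides [np.float64(0.1267), np.float64(0.097), np.float64(0.1239), np.float64(0.0932)] yaws [np.float64(-1.594), np.float64(3.084), np.float64(1.518), np.float64(-0.028)]
packch floor c [ 0.5941 -0.2728] sides [np.float64(0.0801), np.float64(0.0579), np.float64(0.0808), np.float64(0.0592)] yaws [np.float64(-1.621), np.float64(3.12), np.float64(1.535), np.float64(-0.035)]
pack c [ 0.4534 -0.1746] sides [np.float64(0.0904), np.float64(0.0449), np.float64(0.0877), np.float64(0.0423)] yaws [np.float64(-1.451), np.float64(-3.124), np.float64(1.664), np.float64(0.078)]
radio c [0.4504 0.1984] sides [np.float64(0.0523), np.float64(0.0364), np.float64(0.0543), np.float64(0.0311)] yaws [np.float64(-1.834), np.float64(2.951), np.float64(1.211), np.float64(-0.235)]
aerial [0.452  0.1927]
dockfloor [0.6274 0.0958]
dockrim [0.6215 0.092 ]
torchch [ 0.6181 -0.0806]
lantern [ 0.4571 -0.3854]
lantop [ 0.4585 -0.3895]
torch [0.4582 0.396 ]
mug [ 0.4511 -0.0139]
[[ 0.4518 -0.0008 -0.8921]
 [ 0.8921 -0.0012  0.4518]
 [-0.0015 -1.      0.0002]]
```

```bash
cat >> h.py <<'E'
from scipy.spatial.transform import Rotation as Ro
def go(x,y,z,phi,h=None):
    s=state() if h is None else h;R=Ro.from_quat(s["tool_rot"]).as_matrix()
    d=R.T@(np.array([x,y,z])-s["eef_pos"])*100
    p=np.arctan2(R[1,0],R[0,0]);dy=np.degrees((p-phi+np.pi)%(2*np.pi)-np.pi)
    print("x %.2f y %.2f z %.2f yaw %.1f  | phi %.3f t %.1f op %.4f F %s tcp %s"%(*d,dy,p,s["time"],s["opening"],s["wrist_force"],s["eef_pos"]))
E
python3 -c "
from h import *
go(.458,.396,.231,0)"
```

```text
x 1.07 y -0.05 z -22.97 yaw 63.1  | phi 1.102 t 0.1 op 0.0854 F [-0.3335 -0.329  -0.7091] tcp [0.2482 0.4902 0.2306]
```

move_arm(
  rows=[
    {"x": 1.1, "y": 0, "z": -23, "yaw": 63, "hand": 8.5},
    {"x": 1.1, "y": 0, "z": -23, "yaw": 63, "hand": 8.5},
    {"x": 1.1, "y": 0, "z": -23, "yaw": 63, "hand": 8.5},
    {"x": 1.1, "y": 0, "z": -23, "yaw": 63, "hand": 8.5},
    {"x": 1.1, "y": 0, "z": -23, "yaw": 63, "hand": 8.5},
    {"x": 1.1, "y": 0, "z": -23, "yaw": 63, "hand": 8.5},
    {"x": 1.1, "y": 0, "z": -23, "yaw": 63, "hand": 8.5},
    {"x": 1.1, "y": 0, "z": -23, "yaw": 63, "hand": 8.5},
    {"x": 1.1, "y": 0, "z": -23, "yaw": 63, "hand": 8.5},
    {"x": 1.1, "y": 0, "z": -23, "yaw": 63, "hand": 8.5},
  ],
)

```text
time: 0.93
eef_pos: [0.4583, 0.3957, 0.2298]
tool_rot: [0.708, -0.001, -0.001, -0.706]
wrist_force: [-0.0, -0.2, 0.6]
opening: 0.085
```

```bash
python3 - <<'E'
from h import *
go(.458,.396,.11,0)
m=camera_model("wrist");im=camera("wrist");cv2.imwrite("pics/w1.png",im)
print(m["T"],proj(m,(.458,.396,.14)))
E
```

```text
x -0.01 y 11.98 z 0.06 yaw 0.0  | phi 0.000 t 0.9 op 0.0850 F [-0.0363 -0.221   0.5781] tcp [0.4583 0.3957 0.2298]
[[ 1.      0.0007 -0.0026  0.4593]
 [-0.0001 -0.9539 -0.3     0.4729]
 [-0.0027  0.3    -0.9539  0.3725]
 [ 0.      0.      0.      1.    ]] [323.0472 245.1146]
```

View pics/w1.png

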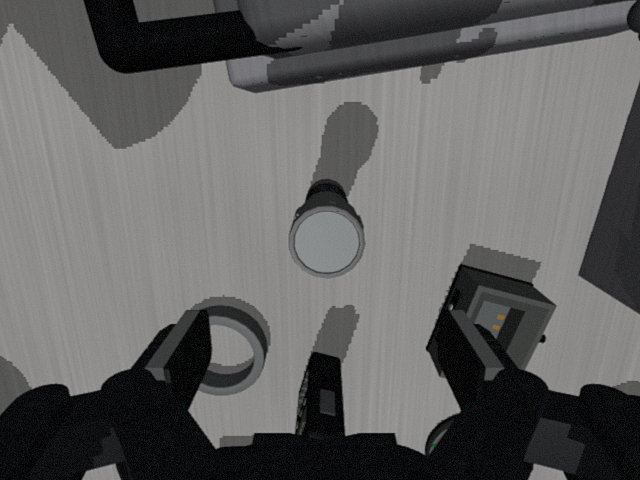

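move_arm(
  newtons=50,
  rows=[
    {"x": 0.2, "y": 4, "z": 0.3},
    {"x": 0.2, "y": 8, "z": 0.3},
    {"x": 0.2, "y": 11, "z": 0.3},
    {"x": 0.2, "y": 13, "z": 0.3},
    {"x": 0.2, "y": 13, "z": 0.3, "hand": 3.5},
    {"x": 0.2, "y": 13, "z": 0.3, "hand": 3.5},
    {"x": 0.2, "y": 13, "z": 0.3, "hand": 3.5},
    {"x": 0.2, "y": 13, "z": 0.3, "hand": 3.5},
    {"x": 0.2, "y": 13, "z": 0.3, "hand": 3.5},
    {"x": 0.2, "y": 13, "z": 0.3, "hand": 3.5},
  ],
)

```text
invalid input
```

move_arm(
  rows=[
    {"hand": 3.5},
    {"hand": 3.5},
    {"y": -2, "hand": 3.5},
    {"y": -5, "hand": 3.5},
    {"y": -9, "hand": 3.5},
    {"y": -12, "hand": 3.5},
    {"y": -12, "hand": 3.5},
    {"y": -12, "hand": 3.5},
  ],
)

```text
invalid input
```

```bash
python3 - <<'E'
from h import *
go(.618,-.081,.226,0)
E
```

```text
x 15.78 y 0.46 z -47.75 yaw 0.2  | phi 0.004 t 1.0 op 0.0851 F [-0.0616 -0.0331  0.5192] tcp [0.4582 0.3959 0.23  ]
```

move_arm(
  newtons=50,
  rows=[
    {"x": 0.2, "y": 4, "z": -0.2, "yaw": 0, "hand": 8.5},
    {"x": 0.2, "y": 8, "z": -0.2, "yaw": 0, "hand": 8.5},
    {"x": 0.2, "y": 11, "z": -0.2, "yaw": 0, "hand": 8.5},
    {"x": 0.2, "y": 13, "z": 0.2, "yaw": 0, "hand": 8.5},
    {"x": 0.2, "y": 13, "z": 0.2, "yaw": 0, "hand": 3.5},
    {"x": 0.2, "y": 13, "z": 0.2, "yaw": 0, "hand": 3.5},
    {"x": 0.2, "y": 13, "z": 0.2, "yaw": 0, "hand": 3.5},
    {"x": 0.2, "y": 13, "z": 0.2, "yaw": 0, "hand": 3.5},
    {"x": 0.2, "y": 13, "z": 0.2, "yaw": 0, "hand": 3.5},
    {"x": 0.2, "y": 13, "z": 0.2, "yaw": 0, "hand": 3.5},
  ],
)

```text
time: 1.82
eef_pos: [0.461, 0.3984, 0.1019]
tool_rot: [-0.707, -0.002, 0.001, 0.707]
wrist_force: [-0.7, -0.0, 4.3]
opening: 0.0469
```

move_arm(
  rows=[
    {"x": 0, "y": 0, "z": 0, "yaw": 0, "hand": 3.5},
    {"x": 0, "y": -2, "z": 0, "yaw": 0, "hand": 3.5},
    {"x": 0, "y": -5, "z": 0, "yaw": 0, "hand": 3.5},
    {"x": 0, "y": -9, "z": 0, "yaw": 0, "hand": 3.5},
    {"x": 0, "y": -12, "z": 0, "yaw": 0, "hand": 3.5},
    {"x": 3, "y": -12, "z": -3, "yaw": 0, "hand": 3.5},
    {"x": 6, "y": -12, "z": -6, "yaw": 0, "hand": 3.5},
    {"x": 8, "y": -12, "z": -10, "yaw": 0, "hand": 3.5},
    {"x": 9, "y": -12, "z": -14, "yaw": 0, "hand": 3.5},
    {"x": 10, "y": -12, "z": -18, "yaw": 0, "hand": 3.5},
  ],
)

```text
time: 2.65
eef_pos: [0.5613, 0.2204, 0.2214]
tool_rot: [0.707, 0.002, -0.002, -0.707]
wrist_force: [1.0, -0.1, -3.5]
opening: 0.0471
```

```bash
python3 - <<'E'
from h import *
go(.618,-.081,.222,0)
E
```

```text
x 5.51 y -0.05 z -30.17 yaw 0.3  | phi 0.005 t 2.6 op 0.0471 F [ 0.9713 -0.104  -3.499 ] tcp [0.5613 0.2204 0.2214]
```

move_arm(
  rows=[
    {"x": 0, "y": 0, "z": -4, "yaw": 0, "hand": 3.5},
    {"x": -1, "y": 0, "z": -8, "yaw": 0, "hand": 3.5},
    {"x": -2, "y": 0, "z": -12, "yaw": 0, "hand": 3.5},
    {"x": -3, "y": 0, "z": -16, "yaw": 0, "hand": 3.5},
    {"x": -4, "y": 0, "z": -20, "yaw": 0, "hand": 3.5},
    {"x": -5, "y": 0, "z": -24, "yaw": 0, "hand": 3.5},
    {"x": -6, "y": 0, "z": -27, "yaw": 0, "hand": 3.5},
    {"x": -6, "y": 0, "z": -29, "yaw": 0, "hand": 3.5},
    {"x": -6, "y": 0, "z": -30, "yaw": 0.3, "hand": 3.5},
    {"x": -6, "y": 0, "z": -30, "yaw": 0.3, "hand": 3.5},
  ],
)

```text
time: 3.48
eef_pos: [0.5028, -0.0819, 0.2214]
tool_rot: [0.707, -0.001, 0.001, -0.707]
wrist_force: [0.9, 0.6, -2.4]
opening: 0.0471
```

```bash
python3 - <<'E'
from h import *
go(.618,-.081,.222,0)
m=camera_model("wrist");im=camera("wrist");cv2.imwrite("pics/w2.png",im)
print(proj(m,(.618,-.081,.06)),proj(m,(.592,-.272,.05)),proj(m,(.451,-.014,.092)))
import pickle;pickle.dump(m,open("m2.pkl","wb"))
E
```

```text
x 11.52 y -0.05 z 0.13 yaw -0.2  | phi -0.004 t 3.5 op 0.0471 F [ 0.8695  0.5682 -2.4158] tcp [ 0.5028 -0.0819  0.2214]
[468.2898 215.8735] [416.7956 405.8976] [245.2983 130.8518]
```

View pics/w2.png

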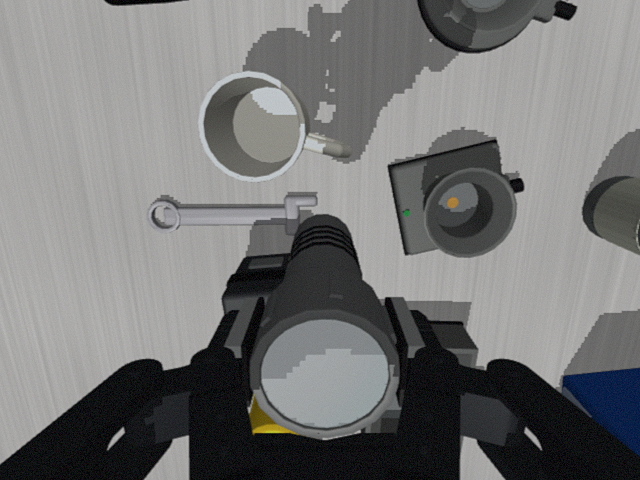

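move_arm(
  rows=[
    {"x": 4, "y": 0, "z": 0.4, "yaw": 0, "hand": 3.5},
    {"x": 8, "y": 0, "z": 0.4, "yaw": 0, "hand": 3.5},
    {"x": 11, "y": 0, "z": 0.4, "yaw": 0, "hand": 3.5},
    {"x": 11.7, "y": 0, "z": 0.4, "yaw": 0, "hand": 3.5},
    {"x": 11.7, "y": 0.5, "z": 0.4, "yaw": 0, "hand": 3.5},
    {"x": 11.7, "y": 2.5, "z": 0.4, "yaw": 0, "hand": 3.5},
    {"x": 11.7, "y": 4.5, "z": 0.4, "yaw": 0, "hand": 3.5},
    {"x": 11.7, "y": 5.5, "z": 0.4, "yaw": 0, "hand": 3.5},
    {"x": 11.7, "y": 6, "z": 0.4, "yaw": 0, "hand": 3.5},
    {"x": 11.7, "y": 6, "z": 0.4, "yaw": 0, "hand": 3.5},
  ],
)

```text
time: 4.37
eef_pos: [0.6183, -0.0756, 0.1601]
tool_rot: [-0.707, 0.001, 0.001, 0.708]
wrist_force: [0.2, -0.2, -3.6]
opening: 0.0469
```

```bash
python3 - <<'E'
from h import *
go(.620,-.078,.116,0)
E
```

```text
x 0.19 y 4.41 z -0.24 yaw -0.1  | phi -0.001 t 4.4 op 0.0469 F [ 0.1988 -0.1544 -3.646 ] tcp [ 0.6183 -0.0756  0.1601]
```

move_arm(
  rows=[
    {"x": 0.2, "y": 0.5, "z": -0.2, "yaw": 0, "hand": 3.5},
    {"x": 0.2, "y": 1.2, "z": -0.2, "yaw": 0, "hand": 3.5},
    {"x": 0.2, "y": 1.9, "z": -0.2, "yaw": 0, "hand": 3.5},
    {"x": 0.2, "y": 2.6, "z": -0.2, "yaw": 0, "hand": 3.5},
    {"x": 0.2, "y": 3.2, "z": -0.2, "yaw": 0, "hand": 3.5},
    {"x": 0.2, "y": 3.7, "z": -0.2, "yaw": 0, "hand": 3.5},
    {"x": 0.2, "y": 4.1, "z": -0.2, "yaw": 0, "hand": 3.5},
    {"x": 0.2, "y": 4.2, "z": -0.2, "yaw": 0, "hand": 3.5},
    {"x": 0.2, "y": 4.2, "z": -0.2, "yaw": 0, "hand": 3.5},
  ],
)

```text
time: 5.12
eef_pos: [0.6199, -0.0775, 0.1177]
tool_rot: [-0.707, 0.002, 0.001, 0.708]
wrist_force: [-0.1, -0.5, -3.6]
opening: 0.047
```

```bash
python3 - <<'E'
from h import *
go(.620,-.078,.116,0)
E
```

```text
x 0.01 y 0.17 z -0.05 yaw -0.1  | phi -0.001 t 5.1 op 0.0470 F [-0.1407 -0.4502 -3.5525] tcp [ 0.6199 -0.0775  0.1177]
```

move_arm(
  rows=[
    {"x": 0, "y": 0.15, "z": 0, "yaw": 0, "hand": 3.5},
    {"x": 0, "y": 0.2, "z": 0, "yaw": 0, "hand": 3.5},
    {"x": 0, "y": 0.2, "z": 0, "yaw": 0, "hand": 8.5},
    {"x": 0, "y": 0.2, "z": 0, "yaw": 0, "hand": 8.5},
    {"x": 0, "y": 0.2, "z": 0, "yaw": 0, "hand": 8.5},
    {"x": 0, "y": 0.2, "z": 0, "yaw": 0, "hand": 8.5},
    {"x": 0, "y": -2, "z": 0, "yaw": 0, "hand": 8.5},
    {"x": 0, "y": -6, "z": 0, "yaw": 0, "hand": 8.5},
    {"x": 0, "y": -10, "z": 0, "yaw": 0, "hand": 8.5},
    {"x": 0, "y": -13, "z": 0, "yaw": 0, "hand": 8.5},
  ],
)

```text
time: 5.95
eef_pos: [0.621, -0.0779, 0.2512]
tool_rot: [-0.707, 0.001, -0.0, 0.707]
wrist_force: [0.7, -0.3, 0.5]
opening: 0.0848
```

```bash
python3 - <<'E'
from h import *
go(.450,.198,.24,-.24)
m=camera_model("top")
im=camera("top");cv2.imwrite("pics/top1.png",im)
print(proj(m,(.62,-.078,.154)))
E
```

```text
x -17.13 y 1.15 z 27.56 yaw 13.7  | phi -0.001 t 6.0 op 0.0848 F [ 0.6602 -0.3241  0.5045] tcp [ 0.621  -0.0779  0.2512]
[342.2988 190.6692]
```

move_arm(
  rows=[
    {"x": -17.1, "y": 1, "z": 27.5, "yaw": 13.7, "hand": 8.5},
    {"x": -17.1, "y": 1, "z": 27.5, "yaw": 13.7, "hand": 8.5},
    {"x": -17.1, "y": 1, "z": 27.5, "yaw": 13.7, "hand": 8.5},
    {"x": -17.1, "y": 1, "z": 27.5, "yaw": 13.7, "hand": 8.5},
    {"x": -17.1, "y": 1, "z": 27.5, "yaw": 13.7, "hand": 8.5},
    {"x": -17.1, "y": 1, "z": 27.5, "yaw": 13.7, "hand": 8.5},
    {"x": -17.1, "y": 1, "z": 27.5, "yaw": 13.7, "hand": 8.5},
    {"x": -17.1, "y": 1, "z": 27.5, "yaw": 13.7, "hand": 8.5},
    {"x": -17.1, "y": 1, "z": 27.5, "yaw": 13.7, "hand": 8.5},
    {"x": -17.1, "y": 1, "z": 27.5, "yaw": 13.7, "hand": 8.5},
  ],
)

```text
time: 6.83
eef_pos: [0.4524, 0.1979, 0.246]
tool_rot: [0.702, -0.08, 0.087, -0.702]
wrist_force: [0.2, -1.4, -0.1]
opening: 0.085
```

```bash
python3 - <<'E'
from h import *
import pickle
go(.450,.198,.1,-.24)
m=camera_model("wrist");im=camera("wrist");pickle.dump(m,open("m3.pkl","wb"));cv2.imwrite("pics/w3r.png",im)
c=proj(m,(.45,.198,.118));print(c)
t=cv2.imread("pics/top1.png")
print(m["T"][:3,3])
# stack: wrist crop and top inset
x,y=180,60
crop(im,x,y,270,270,2,"w3.png",.5)
a=cv2.imread("pics/w3.png");b=cv2.resize(t[160:260,290:390],None,fx=2.5,fy=2.5);a=np.hstack([a,np.vstack([b,np.zeros((290,250,3),np.uint8)])]);cv2.imwrite("pics/w3.png",a)
E
```

```text
x -0.37 y 14.59 z -0.05 yaw 0.2  | phi -0.237 t 6.8 op 0.0850 F [ 0.2362 -1.3536 -0.1171] tcp [0.4524 0.1979 0.246 ]
[318.7472 230.0033]
[0.4698 0.273  0.3888]
```

View pics/w3.png

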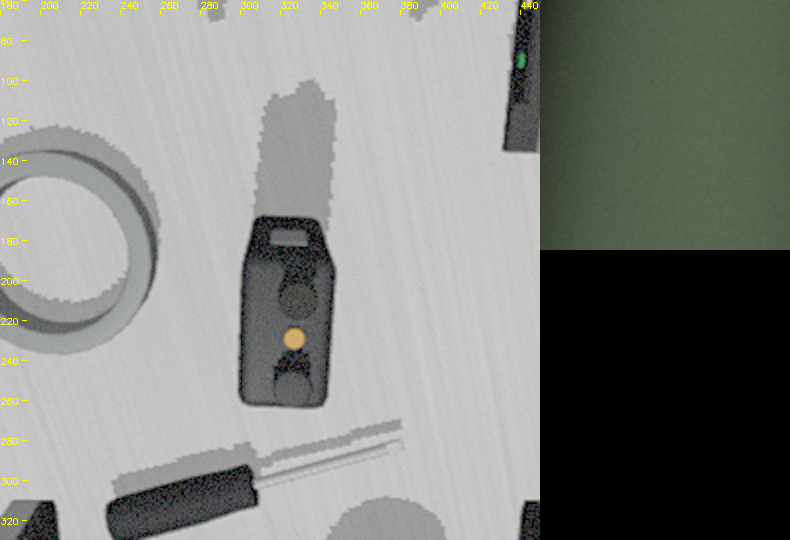

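```bash
python3 - <<'E'
from h import *
import pickle
m=pickle.load(open("m3.pkl","rb"))
P=np.array([ray(m,(180+a/2,60+b/2),.118) for a,b in[(244,258),(335,268),(328,407),(240,405)]])
c=P.mean(0);print(P,c,[np.linalg.norm(P[i]-P[i-1]) for i in range(4)])
e=[P[1]-P[0],P[2]-P[3],P[0]-P[3],P[1]-P[2]];print([np.degrees(np.arctan2(v[1],v[0])) for v in e])
print(ray(m,(180+297/2,60+302/2),.14),ray(m,(180+293/2,60+388/2),.129))
go(*c,.08,-.20)
E
```

```text
[[0.4458 0.2294]
 [0.4757 0.2186]
 [0.4619 0.1687]
 [0.4307 0.1772]] [0.4535 0.1985] [np.float64(0.054406086566922515), np.float64(0.03181201933803509), np.float64(0.05171248769704726), np.float64(0.032341832214590735)]
[np.float64(-20.00018001085454), np.float64(-15.155032109864477), np.float64(73.91067331870272), np.float64(74.5750161360516)]
[0.4608 0.215 ] [0.4519 0.1828]
x -0.16 y 16.59 z 0.15 yaw -2.2  | phi -0.239 t 6.9 op 0.0847 F [-0.0366 -0.1299 -0.029 ] tcp [0.4532 0.197  0.2459]
```

move_arm(
  newtons=40,
  rows=[
    {"x": 0.1, "y": 4, "z": 0.2, "yaw": 1.9, "hand": 8.5},
    {"x": 0.1, "y": 8, "z": 0.2, "yaw": 1.9, "hand": 8.5},
    {"x": 0.1, "y": 12, "z": 0.2, "yaw": 1.9, "hand": 8.5},
    {"x": 0.1, "y": 15, "z": 0.2, "yaw": 1.9, "hand": 8.5},
    {"x": 0.1, "y": 16.4, "z": 0.2, "yaw": 1.9, "hand": 8.5},
    {"x": 0.1, "y": 16.4, "z": 0.2, "yaw": 1.9, "hand": 2},
    {"x": 0.1, "y": 16.4, "z": 0.2, "yaw": 1.9, "hand": 2},
    {"x": 0.1, "y": 16.4, "z": 0.2, "yaw": 1.9, "hand": 2},
    {"x": 0.1, "y": 16.4, "z": 0.2, "yaw": 1.9, "hand": 2},
    {"x": 0.1, "y": 16.4, "z": 0.2, "yaw": 1.9, "hand": 2},
  ],
)

```text
time: 7.72
eef_pos: [0.4571, 0.1987, 0.0835]
tool_rot: [-0.7, 0.092, -0.1, 0.701]
wrist_force: [-0.8, -0.1, 3.8]
opening: 0.0338
```

move_arm(
  rows=[
    {"x": 0, "y": 0, "z": 0, "yaw": 0, "hand": 2},
    {"x": 0, "y": 0, "z": 0, "yaw": 0, "hand": 2},
    {"x": 0, "y": 0, "z": 0, "yaw": 0, "hand": 2},
    {"x": 0, "y": -2, "z": 0, "yaw": 0, "hand": 2},
    {"x": 0, "y": -5, "z": 0, "yaw": 0, "hand": 2},
    {"x": 0, "y": -8, "z": 0, "yaw": 0, "hand": 2},
    {"x": 0, "y": -10, "z": 0, "yaw": 0, "hand": 2},
    {"x": 0, "y": -11, "z": 0, "yaw": 0, "hand": 2},
  ],
)

```text
time: 8.38
eef_pos: [0.4573, 0.1992, 0.1963]
tool_rot: [-0.7, 0.091, -0.101, 0.701]
wrist_force: [0.4, -0.5, -1.8]
opening: 0.0335
```

```bash
python3 - <<'E'
from h import *
import pickle
go(.6155,.2688,.19,-.236)
go(.55,.37,.22,-.236)
go(.50,.24,.22,-.236)
E
```

```text
x 13.36 y 0.88 z 10.95 yaw -2.1  | phi -0.272 t 8.4 op 0.0335 F [ 0.4434 -0.509  -1.7599] tcp [0.4573 0.1992 0.1963]
x 4.38 y -2.22 z 18.95 yaw -2.1  | phi -0.272 t 8.4 op 0.0335 F [ 0.4434 -0.509  -1.7599] tcp [0.4573 0.1992 0.1963]
x 3.06 y -2.30 z 5.09 yaw -2.1  | phi -0.272 t 8.4 op 0.0335 F [ 0.4434 -0.509  -1.7599] tcp [0.4573 0.1992 0.1963]
```

move_arm(
  rows=[
    {"x": 0.5, "y": -2.4, "z": 3, "yaw": -2.1, "hand": 2},
    {"x": 1, "y": -2.4, "z": 6, "yaw": -2.1, "hand": 2},
    {"x": 1.4, "y": -2.4, "z": 9, "yaw": -2.1, "hand": 2},
    {"x": 1.4, "y": -2.4, "z": 10.6, "yaw": -2.1, "hand": 2},
    {"x": 1.4, "y": -2.4, "z": 10.6, "yaw": -2.1, "hand": 2},
    {"x": 1.4, "y": -2.4, "z": 10.6, "yaw": -2.1, "hand": 2},
  ],
)

```text
time: 8.88
eef_pos: [0.4982, 0.2978, 0.2196]
tool_rot: [-0.702, 0.078, -0.087, 0.703]
wrist_force: [0.2, -1.0, -2.0]
opening: 0.0339
```

```bash
python3 - <<'E'
from h import *
import pickle
m=camera_model("wrist");im=camera("wrist");pickle.dump(m,open("m4.pkl","wb"));cv2.imwrite("pics/w4r.png",im)
print(proj(m,(.6155,.2688,.05)),state()["eef_pos"])
crop(im,240,90,300,290,2,"w4.png",.6)
E
```

```text
[468.3924 216.5169] [0.4979 0.2971 0.2197]
```

View pics/w4.png

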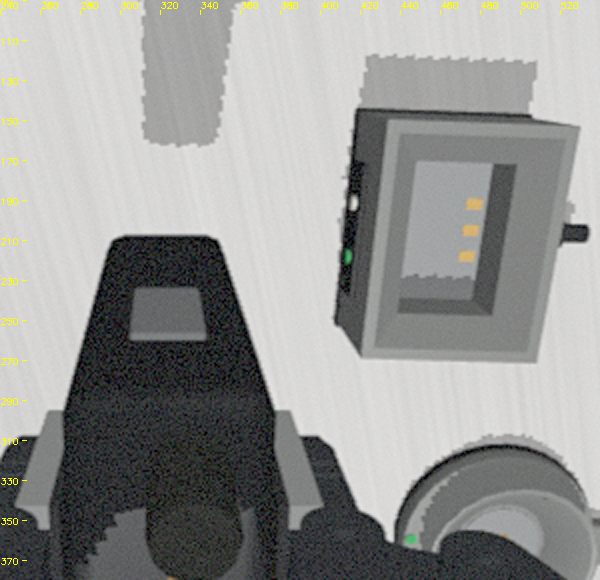

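```bash
python3 - <<'E'
from h import *
import pickle
m=pickle.load(open("m4.pkl","rb"))
Q=lambda a,b,z:ray(m,(240+a/2,90+b/2),z)
P=np.array([Q(a,b,.05) for a,b in[(388,119),(579,127),(537,361),(362,357)]])
c=P.mean(0);print(P,c,[np.linalg.norm(P[i]-P[i-1]) for i in range(4)])
e=[P[1]-P[0],P[2]-P[3],P[0]-P[3],P[1]-P[2]];print([np.degrees(np.arctan2(v[1],v[0])) for v in e])
print([Q(a,b,.014) for a,b in[(474,204),(470,230),(466,256)]])
E
```

```text
[[0.5961 0.3288]
 [0.6687 0.3082]
 [0.6431 0.2131]
 [0.5702 0.2328]] [0.6195 0.2707] [np.float64(0.09941159033046106), np.float64(0.07543666622394667), np.float64(0.09847160311688063), np.float64(0.07547830518179532)]
[np.float64(-15.806559922422757), np.float64(-15.092591685967932), np.float64(74.90810209751596), np.float64(74.93574415744355)]
[array([0.6375, 0.2776]), array([0.6343, 0.2661]), array([0.6311, 0.2544])]
```

```bash
python3 -c "
from h import *
go(.6195,.2715,.0975,-.265)"
```

```text
x 12.26 y 12.38 z 0.31 yaw 1.7  | phi -0.235 t 8.9 op 0.0335 F [-1.3723  0.3779 -1.4434] tcp [0.4979 0.2971 0.2197]
```

move_arm(
  rows=[
    {"x": 3, "y": 0, "z": 0.3, "yaw": 1.7, "hand": 2},
    {"x": 7, "y": 0, "z": 0.3, "yaw": 1.7, "hand": 2},
    {"x": 10.5, "y": 0, "z": 0.3, "yaw": 1.7, "hand": 2},
    {"x": 12.3, "y": 0, "z": 0.3, "yaw": 1.7, "hand": 2},
    {"x": 12.3, "y": 0.5, "z": 0.3, "yaw": 1.7, "hand": 2},
    {"x": 12.3, "y": 2.5, "z": 0.3, "yaw": 1.7, "hand": 2},
    {"x": 12.3, "y": 5, "z": 0.3, "yaw": 1.7, "hand": 2},
    {"x": 12.3, "y": 7, "z": 0.3, "yaw": 1.7, "hand": 2},
    {"x": 12.3, "y": 8, "z": 0.3, "yaw": 1.7, "hand": 2},
    {"x": 12.3, "y": 8, "z": 0.3, "yaw": 1.7, "hand": 2},
  ],
)

```text
time: 9.77
eef_pos: [0.6163, 0.2699, 0.138]
tool_rot: [0.702, -0.091, 0.096, -0.7]
wrist_force: [-1.1, 0.2, -1.7]
opening: 0.0336
```

```bash
python3 -c "
from h import *
go(.6195,.2715,.0975,-.265)"
```

```text
x 0.24 y 4.05 z 0.24 yaw -0.0  | phi -0.265 t 9.8 op 0.0336 F [-1.0737  0.2012 -1.7276] tcp [0.6163 0.2699 0.138 ]
```

move_arm(
  rows=[
    {"x": 0.25, "y": 0, "z": 0.25, "yaw": 0, "hand": 2},
    {"x": 0.25, "y": 0.5, "z": 0.25, "yaw": 0, "hand": 2},
    {"x": 0.25, "y": 1.2, "z": 0.25, "yaw": 0, "hand": 2},
    {"x": 0.25, "y": 1.8, "z": 0.25, "yaw": 0, "hand": 2},
    {"x": 0.25, "y": 2.4, "z": 0.25, "yaw": 0, "hand": 2},
    {"x": 0.25, "y": 3, "z": 0.25, "yaw": 0, "hand": 2},
    {"x": 0.25, "y": 3.5, "z": 0.25, "yaw": 0, "hand": 2},
    {"x": 0.25, "y": 3.9, "z": 0.25, "yaw": 0, "hand": 2},
    {"x": 0.25, "y": 4.1, "z": 0.25, "yaw": 0, "hand": 2},
    {"x": 0.25, "y": 4.1, "z": 0.25, "yaw": 0, "hand": 2},
  ],
)

```text
time: 10.6
eef_pos: [0.6193, 0.2716, 0.0978]
tool_rot: [0.702, -0.091, 0.096, -0.7]
wrist_force: [-3.7, -0.5, 3.8]
opening: 0.0334
```

```bash
python3 -c "
from h import *
go(.6195,.2715,.0975,-.265)"
```

```text
x 0.02 y 0.03 z -0.00 yaw 0.0  | phi -0.265 t 10.6 op 0.0334 F [-3.6542 -0.5029  3.8455] tcp [0.6193 0.2716 0.0978]
```

move_arm(
  rows=[
    {"x": 0, "y": 0, "z": 0, "yaw": 0, "hand": 5},
    {"x": 0, "y": 0, "z": 0, "yaw": 0, "hand": 8.5},
    {"x": 0, "y": 0, "z": 0, "yaw": 0, "hand": 8.5},
    {"x": 0, "y": 0, "z": 0, "yaw": 0, "hand": 8.5},
    {"x": 0, "y": -2, "z": 0, "yaw": 0, "hand": 8.5},
    {"x": 0, "y": -6, "z": 0, "yaw": 0, "hand": 8.5},
    {"x": 0, "y": -10, "z": 0, "yaw": 0, "hand": 8.5},
    {"x": 0, "y": -14, "z": 0, "yaw": 0, "hand": 8.5},
    {"x": 0, "y": -14, "z": 0, "yaw": 0, "hand": 8.5},
  ],
)

```text
time: 11.35
eef_pos: [0.6225, 0.2734, 0.2476]
tool_rot: [-0.699, 0.086, -0.1, 0.702]
wrist_force: [2.1, 0.2, 1.7]
opening: 0.0848
```

```bash
python3 -c "
from h import *
go(.455,-.176,.21,.1)"
```

```text
x -4.47 y 3.36 z -47.78 yaw -20.9  | phi -0.265 t 11.3 op 0.0848 F [2.1251 0.1572 1.6628] tcp [0.6225 0.2734 0.2476]
```

move_arm(
  rows=[
    {"x": -0.5, "y": 0, "z": -4.1, "yaw": -5, "hand": 8.5},
    {"x": -1, "y": 0, "z": -8.2, "yaw": -10, "hand": 8.5},
    {"x": -4.5, "y": 0, "z": -48, "yaw": -21, "hand": 8.5},
    {"x": -4.5, "y": 0, "z": -48, "yaw": -21, "hand": 8.5},
    {"x": -4.5, "y": 0, "z": -48, "yaw": -21, "hand": 8.5},
    {"x": -4.5, "y": 0, "z": -48, "yaw": -21, "hand": 8.5},
    {"x": -4.5, "y": 0, "z": -48, "yaw": -21, "hand": 8.5},
    {"x": -4.5, "y": 0, "z": -48, "yaw": -21, "hand": 8.5},
    {"x": -4.5, "y": 0, "z": -48, "yaw": -21, "hand": 8.5},
    {"x": -4.5, "y": 0, "z": -48, "yaw": -21, "hand": 8.5},
  ],
)

```text
time: 12.18
eef_pos: [0.4756, -0.1173, 0.2442]
tool_rot: [0.706, 0.044, -0.029, -0.706]
wrist_force: [0.3, -1.1, -0.5]
opening: 0.0849
```

```bash
python3 -c "
from h import *
go(.455,-.176,.23,.1)"
```

```text
x -2.68 y 1.37 z -5.63 yaw 0.1  | phi 0.102 t 12.2 op 0.0849 F [ 0.2907 -1.0514 -0.5063] tcp [ 0.4756 -0.1173  0.2442]
```

move_arm(
  rows=[
    {"x": -2.7, "y": 0.5, "z": -3.5, "yaw": 0, "hand": 8.5},
    {"x": -2.7, "y": 1.4, "z": -5.6, "yaw": 0, "hand": 8.5},
    {"x": -2.7, "y": 1.4, "z": -5.6, "yaw": 0, "hand": 8.5},
    {"x": -2.7, "y": 1.4, "z": -5.6, "yaw": 0, "hand": 8.5},
  ],
)

```text
time: 12.52
eef_pos: [0.4543, -0.1768, 0.2293]
tool_rot: [-0.706, -0.042, 0.028, 0.706]
wrist_force: [-0.4, 0.6, -0.4]
opening: 0.0852
```

```bash
python3 - <<'E'
from h import *
import pickle
m=camera_model("wrist");im=camera("wrist");pickle.dump(m,open("m5.pkl","wb"));cv2.imwrite("pics/w5r.png",im)
print(proj(m,(.455,-.176,.092)),state()["eef_pos"],proj(m,(.592,-.272,.05)))
crop(im,180,80,380,300,2,"w5.png",.6)
E
```

```text
[320.4918 224.6115] [ 0.4547 -0.1758  0.2296] [456.9994 325.3927]
```

View pics/w5.png

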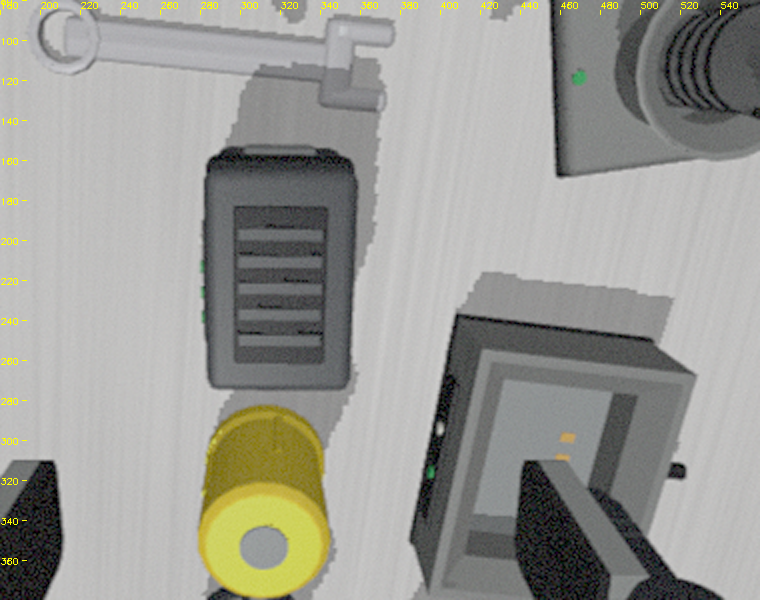

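```bash
python3 - <<'E'
from h import *
import pickle
m=pickle.load(open("m5.pkl","rb"))
Q=lambda a,b,z:ray(m,(180+a/2,80+b/2),z)
P=np.array([Q(a,b,.092) for a,b in[(208,160),(355,160),(350,388),(211,388)]])
c=P.mean(0);print(P,c,[np.linalg.norm(P[i]-P[i-1]) for i in range(4)])
e=[P[1]-P[0],P[2]-P[3],P[0]-P[3],P[1]-P[2]];print([np.degrees(np.arctan2(v[1],v[0])) for v in e])
S=np.array([Q(a,b,.09) for a,b in[(235,206),(327,206),(324,363),(234,363)]]);print("slots",S.mean(0),[np.degrees(np.arctan2(*(S[i]-S[j])[::-1])) for i,j in[(1,0),(2,3),(0,3),(1,2)]])
P=np.array([Q(a,b,.05) for a,b in[(481,349),(695,376)]]);print("ch",P,np.linalg.norm(P[1]-P[0]),np.degrees(np.arctan2(*(P[1]-P[0])[::-1])))
print("contacts",Q(568,438,.014),Q(563,458,.014))
go(*c,.07,.1)
E
```

```text
[[ 0.4251 -0.1317]
 [ 0.4764 -0.1268]
 [ 0.4852 -0.2127]
 [ 0.4321 -0.2175]] [ 0.4547 -0.1722] [np.float64(0.08602787164343996), np.float64(0.05157200618311129), np.float64(0.08635305157144374), np.float64(0.05330824859303378)]
[np.float64(5.526160299698334), np.float64(5.16765949452783), np.float64(94.67213047781544), np.float64(95.82669449711682)]
slots [ 0.4546 -0.1757] [np.float64(5.45883889743041), np.float64(5.210196879484484), np.float64(94.13051128511749), np.float64(95.40047294841249)]
ch [[ 0.5461 -0.2061]
 [ 0.6434 -0.21  ]] 0.09739581114913086 -2.2668428613161145
contacts [ 0.6096 -0.261 ] [ 0.6093 -0.2723]
x -0.30 y 15.96 z 0.37 yaw 0.1  | phi 0.101 t 12.6 op 0.0851 F [-0.2148  0.5371  0.2712] tcp [ 0.4547 -0.1758  0.2296]
```

move_arm(
  newtons=60,
  rows=[
    {"x": 0, "y": 4, "z": 0.2, "yaw": 0.5, "hand": 8.5},
    {"x": 0, "y": 8, "z": 0.2, "yaw": 0.5, "hand": 8.5},
    {"x": 0, "y": 12, "z": 0.2, "yaw": 0.5, "hand": 8.5},
    {"x": 0, "y": 15, "z": 0.2, "yaw": 0.5, "hand": 8.5},
    {"x": 0, "y": 16.8, "z": 0.2, "yaw": 0.5, "hand": 8.5},
    {"x": 0, "y": 16.8, "z": 0.2, "yaw": 0.5, "hand": 8.5},
    {"x": 0, "y": 16.8, "z": 0.2, "yaw": 0.5, "hand": 4.5},
    {"x": 0, "y": 16.8, "z": 0.2, "yaw": 0.5, "hand": 4.5},
    {"x": 0, "y": 16.8, "z": 0.2, "yaw": 0.5, "hand": 4.5},
    {"x": 0, "y": 16.8, "z": 0.2, "yaw": 0.5, "hand": 4.5},
  ],
)

```text
time: 13.4
eef_pos: [0.4584, -0.1737, 0.0635]
tool_rot: [0.707, 0.041, -0.025, -0.706]
wrist_force: [-5.1, 0.8, 5.4]
opening: 0.0557
```

move_arm(
  rows=[
    {"x": 0, "y": 0, "z": 0, "yaw": 0, "hand": 4.5},
    {"x": 0, "y": 0, "z": 0, "yaw": 0, "hand": 4.5},
    {"x": 0, "y": 0, "z": 0, "yaw": 0, "hand": 4.5},
    {"x": 0, "y": -1, "z": 0, "yaw": 0, "hand": 4.5},
    {"x": 0, "y": -3, "z": 0, "yaw": 0, "hand": 4.5},
    {"x": 0, "y": -6, "z": 0, "yaw": 0, "hand": 4.5},
    {"x": 0, "y": -9, "z": 0, "yaw": 0, "hand": 4.5},
    {"x": 0, "y": -12, "z": 0, "yaw": 0, "hand": 4.5},
    {"x": 0, "y": -14, "z": 0, "yaw": 0, "hand": 4.5},
    {"x": 0, "y": -14, "z": 0, "yaw": 0, "hand": 4.5},
  ],
)

```text
time: 14.23
eef_pos: [0.4579, -0.1751, 0.2084]
tool_rot: [0.708, 0.043, -0.022, -0.704]
wrist_force: [0.2, -0.7, -4.8]
opening: 0.0556
```

```bash
python3 -c "
from h import *
go(.463,-.26,.225,-.035)"
```

```text
x -0.23 y -1.61 z -8.51 yaw 7.3  | phi 0.093 t 14.2 op 0.0556 F [ 0.2416 -0.6958 -4.837 ] tcp [ 0.4579 -0.1751  0.2084]
```

move_arm(
  rows=[
    {"x": -0.2, "y": -1.6, "z": -3, "yaw": 3, "hand": 4.5},
    {"x": -0.2, "y": -1.6, "z": -6, "yaw": 7.3, "hand": 4.5},
    {"x": -0.2, "y": -1.6, "z": -8.5, "yaw": 7.3, "hand": 4.5},
    {"x": -0.2, "y": -1.6, "z": -8.5, "yaw": 7.3, "hand": 4.5},
    {"x": -0.2, "y": -1.6, "z": -8.5, "yaw": 7.3, "hand": 4.5},
  ],
)

```text
time: 14.65
eef_pos: [0.4626, -0.2605, 0.2234]
tool_rot: [0.708, -0.003, 0.023, -0.706]
wrist_force: [0.3, 1.1, -5.2]
opening: 0.0559
```

```bash
python3 - <<'E'
from h import *
import pickle
m=camera_model("wrist");im=camera("wrist");pickle.dump(m,open("m6.pkl","wb"));cv2.imwrite("pics/w6r.png",im)
print(proj(m,(.592,-.272,.05)));go(.592,-.272,.2,-.035)
crop(im,220,90,360,300,2,"w6.png",.6)
E
```

```text
[472.5095 220.6926]
x 12.94 y 2.69 z -0.80 yaw -0.0  | phi -0.035 t 14.7 op 0.0553 F [ 0.5709  0.9389 -4.7218] tcp [ 0.4623 -0.2594  0.2233]
```

View pics/w6.png

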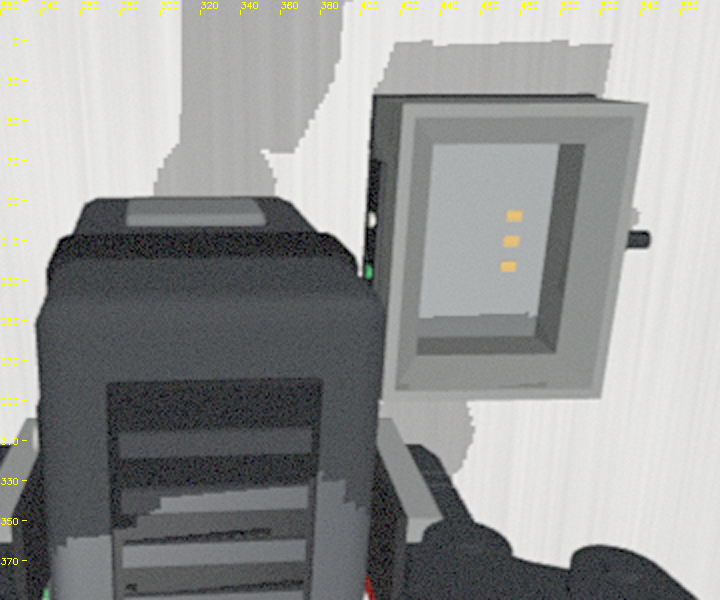

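```bash
python3 - <<'E'
from h import *
import pickle
m=pickle.load(open("m6.pkl","rb"))
Q=lambda a,b,z:ray(m,(220+a/2,90+b/2),z)
P=np.array([Q(a,b,.05) for a,b in[(405,104),(648,105),(600,397),(385,399)]])
c=P.mean(0);print(P,c,[np.linalg.norm(P[i]-P[i-1]) for i in range(4)])
e=[P[1]-P[0],P[2]-P[3],P[0]-P[3],P[1]-P[2]];print([np.degrees(np.arctan2(v[1],v[0])) for v in e])
print([Q(a,b,.014) for a,b in[(514,215),(511,241),(509,266)]])
E
```

```text
[[ 0.5473 -0.206 ]
 [ 0.6444 -0.2102]
 [ 0.6395 -0.3365]
 [ 0.5433 -0.3327]] [ 0.5936 -0.2713] [np.float64(0.12670337891597674), np.float64(0.09712702660197069), np.float64(0.1263831356251693), np.float64(0.09625213847831413)]
[np.float64(-2.4447569849485036), np.float64(-2.2579662777134564), np.float64(88.17555721639535), np.float64(87.7802551501736)]
[array([ 0.6093, -0.2602]), array([ 0.6088, -0.2724]), array([ 0.6089, -0.2844])]
```

move_arm(
  rows=[
    {"x": 3, "y": 0, "z": -1.2, "yaw": 0.1, "hand": 4.5},
    {"x": 7, "y": 0, "z": -1.2, "yaw": 0.1, "hand": 4.5},
    {"x": 11, "y": 0, "z": -1.0, "yaw": 0.1, "hand": 4.5},
    {"x": 13.1, "y": 0, "z": -0.8, "yaw": 0.1, "hand": 4.5},
    {"x": 13.1, "y": 1, "z": -0.8, "yaw": 0.1, "hand": 4.5},
    {"x": 13.1, "y": 3, "z": -0.8, "yaw": 0.1, "hand": 4.5},
    {"x": 13.1, "y": 6, "z": -0.8, "yaw": 0.1, "hand": 4.5},
    {"x": 13.1, "y": 8.5, "z": -0.8, "yaw": 0.1, "hand": 4.5},
    {"x": 13.1, "y": 9.5, "z": -0.8, "yaw": 0.1, "hand": 4.5},
    {"x": 13.1, "y": 9.5, "z": -0.8, "yaw": 0.1, "hand": 4.5},
  ],
)

```text
time: 15.53
eef_pos: [0.5923, -0.2696, 0.1278]
tool_rot: [-0.706, 0.006, -0.02, 0.708]
wrist_force: [-1.3, 0.5, -4.5]
opening: 0.0555
```

```bash
python3 -c "
from h import *
go(.594,-.2715,.077,-.038)"
```

```text
x 0.08 y 5.08 z -0.21 yaw 0.1  | phi -0.036 t 15.5 op 0.0555 F [-1.2889  0.5465 -4.5244] tcp [ 0.5923 -0.2696  0.1278]
```

move_arm(
  rows=[
    {"x": 0.15, "y": 0.4, "z": -0.2, "yaw": 0, "hand": 4.5},
    {"x": 0.15, "y": 1, "z": -0.2, "yaw": 0, "hand": 4.5},
    {"x": 0.15, "y": 1.7, "z": -0.2, "yaw": 0, "hand": 4.5},
    {"x": 0.15, "y": 2.4, "z": -0.2, "yaw": 0, "hand": 4.5},
    {"x": 0.15, "y": 3, "z": -0.2, "yaw": 0, "hand": 4.5},
    {"x": 0.15, "y": 3.6, "z": -0.2, "yaw": 0, "hand": 4.5},
    {"x": 0.15, "y": 4.1, "z": -0.2, "yaw": 0, "hand": 4.5},
    {"x": 0.15, "y": 4.6, "z": -0.2, "yaw": 0, "hand": 4.5},
    {"x": 0.15, "y": 4.9, "z": -0.2, "yaw": 0, "hand": 4.5},
    {"x": 0.15, "y": 4.9, "z": -0.2, "yaw": 0, "hand": 4.5},
  ],
)

```text
time: 16.37
eef_pos: [0.5945, -0.2712, 0.0783]
tool_rot: [-0.706, 0.006, -0.02, 0.708]
wrist_force: [0.4, 0.0, -4.7]
opening: 0.0554
```

```bash
python3 -c "
from h import *
go(.594,-.2715,.077,-.038)"
```

```text
x -0.06 y 0.13 z -0.03 yaw 0.1  | phi -0.036 t 16.4 op 0.0554 F [ 0.4242  0.0426 -4.7042] tcp [ 0.5945 -0.2712  0.0783]
```

Still hanging; lower slowly to contact.

move_arm(
  rows=[
    {"x": 0, "y": 0.1, "z": 0, "yaw": 0, "hand": 4.5},
    {"x": 0, "y": 0.2, "z": 0, "yaw": 0, "hand": 4.5},
    {"x": 0, "y": 0.3, "z": 0, "yaw": 0, "hand": 4.5},
    {"x": 0, "y": 0.3, "z": 0, "yaw": 0, "hand": 4.5},
    {"x": 0, "y": 0.3, "z": 0, "yaw": 0, "hand": 4.5},
  ],
)

```text
time: 16.78
eef_pos: [0.5948, -0.2711, 0.0776]
tool_rot: [-0.706, 0.005, -0.02, 0.708]
wrist_force: [-4.5, 3.5, 9.7]
opening: 0.0553
```

move_arm(
  rows=[
    {"x": 0, "y": 0, "z": 0, "yaw": 0, "hand": 6},
    {"x": 0, "y": 0, "z": 0, "yaw": 0, "hand": 8.5},
    {"x": 0, "y": 0, "z": 0, "yaw": 0, "hand": 8.5},
    {"x": 0, "y": 0, "z": 0, "yaw": 0, "hand": 8.5},
    {"x": 0, "y": -2, "z": 0, "yaw": 0, "hand": 8.5},
    {"x": 0, "y": -6, "z": 0, "yaw": 0, "hand": 8.5},
    {"x": 0, "y": -10, "z": 0, "yaw": 0, "hand": 8.5},
    {"x": 0, "y": -14, "z": 0, "yaw": 0, "hand": 8.5},
    {"x": 0, "y": -15, "z": 0, "yaw": 0, "hand": 8.5},
  ],
)

```text
time: 17.53
eef_pos: [0.5947, -0.2734, 0.2352]
tool_rot: [0.708, -0.002, 0.023, -0.706]
wrist_force: [0.7, -0.1, 0.8]
opening: 0.085
```

```bash
python3 -c "
from h import *
go(.457,-.386,.225,0)"
```

```text
x -13.38 y 0.64 z -11.75 yaw -2.1  | phi -0.036 t 17.5 op 0.0850 F [ 0.7404 -0.0746  0.8429] tcp [ 0.5947 -0.2734  0.2352]
```

move_arm(
  rows=[
    {"x": -4, "y": 0.6, "z": -3, "yaw": -2, "hand": 8.5},
    {"x": -7, "y": 0.6, "z": -6, "yaw": -2, "hand": 8.5},
    {"x": -10, "y": 0.6, "z": -9, "yaw": -2, "hand": 8.5},
    {"x": -12.5, "y": 0.6, "z": -11, "yaw": -2, "hand": 8.5},
    {"x": -13.4, "y": 0.6, "z": -11.8, "yaw": -2, "hand": 8.5},
    {"x": -13.4, "y": 0.6, "z": -11.8, "yaw": -2, "hand": 8.5},
    {"x": -13.4, "y": 0.6, "z": -11.8, "yaw": -2, "hand": 8.5},
  ],
)

```text
time: 18.12
eef_pos: [0.4567, -0.387, 0.2254]
tool_rot: [0.708, 0.01, 0.012, -0.706]
wrist_force: [-0.0, -0.4, 0.6]
opening: 0.0848
```

```bash
python3 - <<'E'
from h import *
import pickle
m=camera_model("wrist");im=camera("wrist");pickle.dump(m,open("m7.pkl","wb"));cv2.imwrite("pics/w7r.png",im)
print(proj(m,(.457,-.386,.088)));go(.457,-.386,.2,0)
cv2.imwrite("pics/w7.png",(255*(im/255.)**.6).astype(np.uint8))
E
```

```text
[318.1253 223.9585]
x -0.12 y 2.54 z 0.04 yaw -0.1  | phi -0.001 t 18.2 op 0.0848 F [1.1739 0.0181 0.7416] tcp [ 0.4574 -0.3863  0.2254]
```

View pics/w7.png

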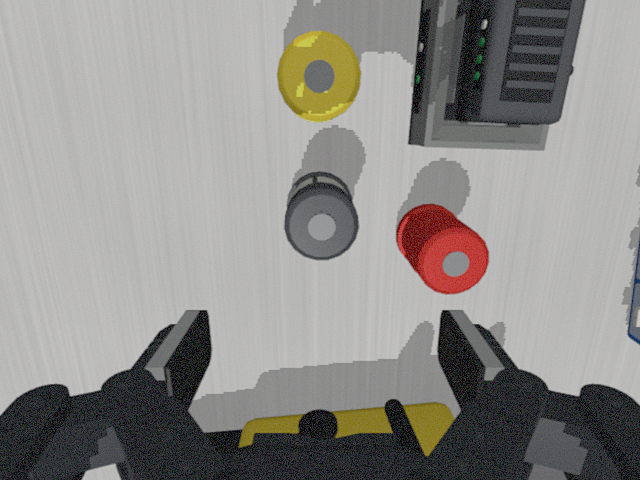

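move_arm(
  newtons=40,
  rows=[
    {"x": 0.2, "y": 2, "z": 0.2, "yaw": -7, "hand": 8.5},
    {"x": 0.2, "y": 4, "z": 0.2, "yaw": -14, "hand": 8.5},
    {"x": 0.2, "y": 6, "z": 0.2, "yaw": -21, "hand": 8.5},
    {"x": 0.2, "y": 8, "z": 0.2, "yaw": -28, "hand": 8.5},
    {"x": 0.2, "y": 10, "z": 0.2, "yaw": -35, "hand": 8.5},
    {"x": 0.2, "y": 13, "z": 0.2, "yaw": -35, "hand": 8.5},
    {"x": 0.2, "y": 16, "z": 0.2, "yaw": -35, "hand": 8.5},
    {"x": 0.2, "y": 17.3, "z": 0.2, "yaw": -35, "hand": 8.5},
    {"x": 0.2, "y": 17.3, "z": 0.2, "yaw": -35, "hand": 8.5},
    {"x": 0.2, "y": 17.3, "z": 0.2, "yaw": -35, "hand": 8.5},
  ],
)

```text
time: 19.0
eef_pos: [0.4656, -0.3832, 0.0519]
tool_rot: [0.678, 0.223, -0.203, -0.671]
wrist_force: [0.8, -0.4, 0.5]
opening: 0.0853
```

move_arm(
  rows=[
    {"x": 0, "y": 0, "z": 0, "yaw": 0, "hand": 4.5},
    {"x": 0, "y": 0, "z": 0, "yaw": 0, "hand": 4.5},
    {"x": 0, "y": 0, "z": 0, "yaw": 0, "hand": 4.5},
    {"x": 0, "y": 0, "z": 0, "yaw": 0, "hand": 4.5},
    {"x": 0, "y": 0, "z": 0, "yaw": 0, "hand": 4.5},
    {"x": 0, "y": 0, "z": 0, "yaw": 0, "hand": 4.5},
    {"x": 0, "y": 0, "z": 0, "yaw": 0, "hand": 4.5},
  ],
)

```text
time: 19.58
eef_pos: [0.4668, -0.3844, 0.0539]
tool_rot: [0.679, 0.224, -0.202, -0.67]
wrist_force: [-0.8, -0.4, 6.3]
opening: 0.0571
```

move_arm(
  rows=[
    {"x": 0, "y": -1, "z": 0, "yaw": 0, "hand": 4.5},
    {"x": 0, "y": -3, "z": 0, "yaw": 0, "hand": 4.5},
    {"x": 0, "y": -6, "z": 0, "yaw": 0, "hand": 4.5},
    {"x": 0, "y": -10, "z": 0, "yaw": 0, "hand": 4.5},
    {"x": 0, "y": -14, "z": 0, "yaw": 0, "hand": 4.5},
    {"x": 0, "y": -17, "z": 0, "yaw": 0, "hand": 4.5},
    {"x": 0, "y": -18, "z": 0, "yaw": 0, "hand": 4.5},
    {"x": 0, "y": -18, "z": 0, "yaw": 0, "hand": 4.5},
  ],
)

```text
time: 20.25
eef_pos: [0.4621, -0.3851, 0.2377]
tool_rot: [0.681, 0.225, -0.201, -0.667]
wrist_force: [-0.4, -0.1, -2.1]
opening: 0.0573
```

```bash
python3 -c "
from h import *
go(.50,.095,.235,0)
go(.44,-.1,.235,0)"
```

```text
x 30.69 y 0.02 z 37.12 yaw 35.1  | phi 0.612 t 20.2 op 0.0573 F [-0.3962 -0.0633 -2.0706] tcp [ 0.4621 -0.3851  0.2377]
x 14.57 y -0.05 z 24.61 yaw 35.1  | phi 0.612 t 20.2 op 0.0573 F [-0.3962 -0.0633 -2.0706] tcp [ 0.4621 -0.3851  0.2377]
```

move_arm(
  rows=[
    {"x": 2.4, "y": 0, "z": 3, "yaw": 5, "hand": 4.5},
    {"x": 5, "y": 0, "z": 6, "yaw": 11, "hand": 4.5},
    {"x": 7.6, "y": 0, "z": 9.1, "yaw": 17, "hand": 4.5},
    {"x": 10.2, "y": 0, "z": 12.3, "yaw": 23, "hand": 4.5},
    {"x": 12.8, "y": 0, "z": 15.5, "yaw": 29, "hand": 4.5},
    {"x": 15.4, "y": 0, "z": 18.6, "yaw": 35, "hand": 4.5},
    {"x": 18, "y": 0, "z": 21.8, "yaw": 35, "hand": 4.5},
    {"x": 20.6, "y": 0, "z": 24.9, "yaw": 35, "hand": 4.5},
    {"x": 23.2, "y": 0, "z": 28, "yaw": 35, "hand": 4.5},
    {"x": 25.5, "y": 0, "z": 31, "yaw": 35, "hand": 4.5},
  ],
)

```text
time: 21.08
eef_pos: [0.4911, 0.0175, 0.2333]
tool_rot: [0.71, 0.012, 0.011, -0.704]
wrist_force: [1.1, 0.9, -2.5]
opening: 0.0572
```

```bash
python3 -c "
from h import *
go(.50,.095,.235,0)"
```

```text
x 0.91 y -0.20 z 7.75 yaw 0.1  | phi 0.002 t 21.1 op 0.0572 F [ 1.0883  0.877  -2.4648] tcp [0.4911 0.0175 0.2333]
```

move_arm(
  rows=[
    {"x": 0.5, "y": 0, "z": 3, "yaw": 0, "hand": 4.5},
    {"x": 0.9, "y": 0, "z": 6, "yaw": 0, "hand": 4.5},
    {"x": 0.9, "y": 0, "z": 7.8, "yaw": 0, "hand": 4.5},
    {"x": 0.9, "y": 0, "z": 7.8, "yaw": 0, "hand": 4.5},
    {"x": 0.9, "y": 0, "z": 7.8, "yaw": 0, "hand": 4.5},
  ],
)

```text
time: 21.5
eef_pos: [0.4984, 0.0962, 0.2308]
tool_rot: [0.71, 0.012, 0.009, -0.704]
wrist_force: [0.6, -0.9, -1.9]
opening: 0.0573
```

```bash
python3 - <<'E'
from h import *
import pickle
m=camera_model("wrist");im=camera("wrist");pickle.dump(m,open("m8.pkl","wb"));cv2.imwrite("pics/w8r.png",im)
print(proj(m,(.624,.094,.03)));go(.624,.094,.2,0)
print(Ro.from_quat(state()["tool_rot"]).as_matrix())
cv2.imwrite("pics/w8.png",(255*(im/255.)**.6).astype(np.uint8))
E
```

```text
[456.2278 207.1184]
x 12.43 y 3.50 z -0.14 yaw 0.1  | phi 0.002 t 21.6 op 0.0571 F [ 0.7274 -0.7251 -2.6426] tcp [0.4987 0.0954 0.2312]
[[ 0.9995  0.0304 -0.0021]
 [ 0.0023 -0.0079  1.    ]
 [ 0.0304 -0.9995 -0.008 ]]
```

View pics/w8.png

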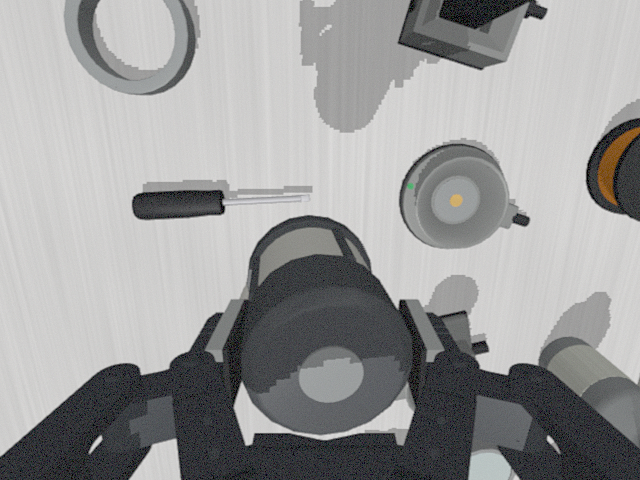

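```bash
python3 - <<'E'
from h import *
import pickle
m=pickle.load(open("m8.pkl","rb"));T=np.array(m["T"]);f=240/np.tan(np.radians(m["vertical_fov"])/2)
def at(u,v,d):return (T@[(u-m["cx"])*d/f,(v-m["cy"])*d/f,d,1])[:3]
d=f*.06/122;b=at(310,260,d);dc=f*.056/170;c=at(327,345,dc);print(d,dc,"base",b,"cap",c,"tcp .4987 .0954 .2312", "far edge",ray(m,(310,217),.197))
print("dock",ray(m,(456,200.5),.012),ray(m,(461,195),.03))
E
```

```text
0.19348808441763368 0.12959907771973267 base [0.4931 0.1055 0.1917] cap [0.4991 0.1016 0.2603] tcp .4987 .0954 .2312 far edge [0.4933 0.1287]
dock [0.6299 0.0962] [0.6271 0.1051]
```

move_arm(
  rows=[
    {"x": 3, "y": 0, "z": -0.3, "yaw": 0, "hand": 4.5},
    {"x": 7, "y": 0, "z": -0.3, "yaw": 0, "hand": 4.5},
    {"x": 11, "y": 0, "z": -0.3, "yaw": 0, "hand": 4.5},
    {"x": 13.5, "y": 0.5, "z": -0.3, "yaw": 0, "hand": 4.5},
    {"x": 13.6, "y": 3, "z": -0.3, "yaw": 0, "hand": 4.5},
    {"x": 13.6, "y": 6, "z": -0.3, "yaw": 0, "hand": 4.5},
    {"x": 13.6, "y": 9, "z": -0.3, "yaw": 0, "hand": 4.5},
    {"x": 13.6, "y": 11.5, "z": -0.3, "yaw": 0, "hand": 4.5},
    {"x": 13.6, "y": 12.5, "z": -0.3, "yaw": 0, "hand": 4.5},
    {"x": 13.6, "y": 12.5, "z": -0.3, "yaw": 0, "hand": 4.5},
  ],
)

```text
time: 22.38
eef_pos: [0.6357, 0.0902, 0.1066]
tool_rot: [0.71, 0.008, 0.008, -0.704]
wrist_force: [-0.1, 0.2, -2.3]
opening: 0.0574
```

```bash
python3 -c "
from h import *
go(.635,.093,.066,0)"
```

```text
x -0.16 y 4.06 z 0.32 yaw 0.0  | phi 0.000 t 22.4 op 0.0574 F [-0.0796  0.2007 -2.2742] tcp [0.6357 0.0902 0.1066]
```

move_arm(
  rows=[
    {"x": -0.1, "y": 0.5, "z": 0.3, "yaw": 0, "hand": 4.5},
    {"x": -0.1, "y": 1.1, "z": 0.3, "yaw": 0, "hand": 4.5},
    {"x": -0.1, "y": 1.8, "z": 0.3, "yaw": 0, "hand": 4.5},
    {"x": -0.1, "y": 2.4, "z": 0.3, "yaw": 0, "hand": 4.5},
    {"x": -0.1, "y": 2.9, "z": 0.3, "yaw": 0, "hand": 4.5},
    {"x": -0.1, "y": 3.2, "z": 0.3, "yaw": 0, "hand": 4.5},
    {"x": -0.1, "y": 3.4, "z": 0.3, "yaw": 0, "hand": 4.5},
    {"x": -0.1, "y": 3.5, "z": 0.3, "yaw": 0, "hand": 4.5},
    {"x": -0.1, "y": 3.5, "z": 0.3, "yaw": 0, "hand": 4.5},
  ],
)

```text
time: 23.13
eef_pos: [0.6355, 0.0929, 0.0715]
tool_rot: [0.71, 0.008, 0.008, -0.704]
wrist_force: [-0.3, -0.0, -1.8]
opening: 0.0572
```

```bash
python3 -c "
from h import *
go(.635,.093,.066,0)"
```

```text
x -0.06 y 0.55 z 0.02 yaw 0.0  | phi 0.000 t 23.1 op 0.0572 F [-0.2501 -0.0336 -1.756 ] tcp [0.6355 0.0929 0.0715]
```

move_arm(
  newtons=20,
  rows=[
    {"x": 0, "y": 0.15, "z": 0, "yaw": 0, "hand": 4.5},
    {"x": 0, "y": 0.3, "z": 0, "yaw": 0, "hand": 4.5},
    {"x": 0, "y": 0.4, "z": 0, "yaw": 0, "hand": 4.5},
    {"x": 0, "y": 0.5, "z": 0, "yaw": 0, "hand": 4.5},
    {"x": 0, "y": 0.5, "z": 0, "yaw": 0, "hand": 4.5},
    {"x": 0, "y": 0.5, "z": 0, "yaw": 0, "hand": 4.5},
  ],
)

```text
time: 23.63
eef_pos: [0.6356, 0.0928, 0.0665]
tool_rot: [0.71, 0.008, 0.008, -0.704]
wrist_force: [0.1, 1.0, -1.4]
opening: 0.0575
```

move_arm(
  rows=[
    {"x": 0, "y": 0.1, "z": 0, "yaw": 0, "hand": 4.5},
    {"x": 0, "y": 0.2, "z": 0, "yaw": 0, "hand": 4.5},
    {"x": 0, "y": 0.3, "z": 0, "yaw": 0, "hand": 4.5},
    {"x": 0, "y": 0.3, "z": 0, "yaw": 0, "hand": 4.5},
    {"x": 0, "y": 0.3, "z": 0, "yaw": 0, "hand": 4.5},
  ],
)

```text
time: 24.05
eef_pos: [0.6359, 0.093, 0.0658]
tool_rot: [0.71, 0.009, 0.008, -0.704]
wrist_force: [-5.6, -0.4, 11.7]
opening: 0.0571
```

move_arm(
  rows=[
    {"x": -0.1, "y": 0, "z": 0, "yaw": 0, "hand": 5.8},
    {"x": -0.2, "y": 0, "z": 0, "yaw": 0, "hand": 6},
    {"x": -0.2, "y": 0, "z": 0, "yaw": 0, "hand": 6.3},
    {"x": -0.2, "y": 0, "z": 0, "yaw": 0, "hand": 6.6},
    {"x": -0.2, "y": 0, "z": 0, "yaw": 0, "hand": 7.5},
    {"x": -0.2, "y": 0, "z": 0, "yaw": 0, "hand": 8.5},
    {"x": -0.2, "y": 0, "z": 0, "yaw": 0, "hand": 8.5},
  ],
)

```text
time: 24.63
eef_pos: [0.634, 0.093, 0.0656]
tool_rot: [0.71, 0.009, 0.008, -0.704]
wrist_force: [0.4, -0.0, -0.6]
opening: 0.0849
```

move_arm(
  rows=[
    {"x": 0, "y": -1, "z": 0, "yaw": 0, "hand": 8.5},
    {"x": -0.1, "y": -3, "z": 0, "yaw": 0, "hand": 8.5},
    {"x": -0.2, "y": -6, "z": 0, "yaw": 0, "hand": 8.5},
    {"x": -0.4, "y": -10, "z": 0, "yaw": 0, "hand": 8.5},
    {"x": -0.4, "y": -14, "z": 0, "yaw": 0, "hand": 8.5},
    {"x": -4, "y": -14, "z": 0, "yaw": 0, "hand": 8.5},
    {"x": -8, "y": -14, "z": 0, "yaw": 0, "hand": 8.5},
    {"x": -12, "y": -14, "z": 0, "yaw": 0, "hand": 8.5},
    {"x": -14, "y": -14, "z": 0, "yaw": 0, "hand": 8.5},
    {"x": -14, "y": -14, "z": 0, "yaw": 0, "hand": 8.5},
  ],
)

```text
time: 25.47
eef_pos: [0.4857, 0.0943, 0.2027]
tool_rot: [0.71, 0.008, 0.007, -0.704]
wrist_force: [-0.7, 0.5, -0.2]
opening: 0.0848
```

```bash
python3 - <<'E'
from h import *
s=camera("scene");w=camera("wrist");go(0,0,0,0)
cv2.imwrite("pics/s2r.png",s);cv2.imwrite("pics/w9r.png",w)
m=camera_model("wrist");mm=camera_model("scene")
for n,p,ht in[("lan",(.629,.096),.104),("radio",(.6195,.2707),.132),("torch",(.62,-.078),.154),("pack",(.594,-.2715),.106)]:print(n,proj(m,(*p,ht)),proj(mm,(*p,ht)),proj(mm,(*p,.014)))
c=cv2.resize(s[170:310,160:480],(800,350),interpolation=cv2.INTER_CUBIC);w2=cv2.resize(w,(333,250))
o=np.zeros((600,800,3),np.uint8);o[:350]=c;o[350:,:333]=w2
cv2.imwrite("pics/chk.png",(255*(o/255.)**.6).astype(np.uint8))
E
```

```text
x -49.62 y 19.09 z -9.22 yaw 0.0  | phi 0.001 t 25.6 op 0.0849 F [0.2908 0.2806 0.195 ] tcp [0.4909 0.0941 0.2034]
lan [530.9545 235.7871] [363.6317 238.9094] [360.8981 272.148 ]
radio [ 605.7574 -117.5898] [448.9336 232.3045] [439.585  276.7735]
torch [515.0264 507.5979] [283.7041 210.1865] [285.7037 262.8039]
pack [431.3625 613.5692] [203.5571 216.1929] [208.7091 249.1153]
```

View pics/chk.png

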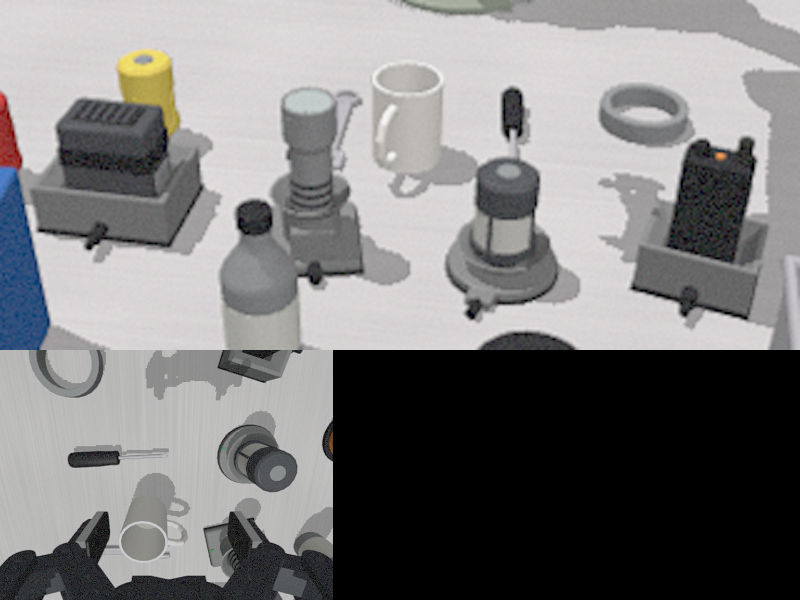

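```bash
python3 -c "
from workcell import ticket
print(ticket.job_done())"
```

```text
the job is handed in; nothing more can be done
None
```

The pack, radio, torch and lantern are all in their chargers and the job is handed in, at about 25.6 s of the 115 s. I lowered each one until it touched or was about 2 mm above the pocket floor, then released it.

- **Seating:** In the last scene picture, the top of each item sits within about 1–1.5 px of where it should be when fully seated, at both position and height. The wrist picture agrees for the lantern to about 3 px (roughly 2 mm).
- **Orientation:** I lowered the pack and the radio at the yaw I measured for their chargers, front to front. I did not measure their yaw again afterwards.
- **Mug:** It was never touched and looks upright where it stood. I did not re-measure its position.
- **Lantern tilt:** It hung about 0.09 rad off vertical in the gripper, and the tool itself had drifted about 0.03 rad. It touched the dock a little off-centre (about 12 N up, 6 N sideways), then settled upright when released.
- **Gripper:** It finished open and clear of everything at about 0.20 m height, with wrist force near zero.

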